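# Open the punch case

### The arm

A 6-joint arm with a two-finger parallel gripper is mounted at the origin on the work surface. World frame = base frame: x ahead of the robot, y to its left, z up, the work surface at z = 0. Lengths are in mm, angles in rad, forces in N, time in s.
With the tool pointing down it reaches from about 200 to 875 mm from the base axis. Payload 3.4 kg.
Tool frame: the origin (TCP) lies at the very end of the fingers, on their centre line; the grasp point (between the pads) lies r.grip_point_offset behind it (r.grip_point_offset is the distance from the TCP to the grasp point, in mm); y points along the fingers, x is the direction in which the jaws open and shut, and the axes are right-handed (so a half turn about y gives the same grasp; the last joint's range is limited). The gripper opens to 94 mm and grips with 3 to 60 N. Pads are 16 mm wide; open, the fingers measure 119 mm over their backs; the gripper's body (75 mm by 177 mm) begins 78 mm behind the grasp point.
Start: joints at [-1.34, 0.276, 1.505, -0, 1.361, -0.121], TCP at [198.139, -539.821, 205.493] pointing down, gripper open.
Joint ranges: [-2.89, 2.89], [-0.75, 2.08], [0.22, 2.7], [-1.18, 4.32], [0.11, 2.71], [-2.7, 2.7]. Speed limits (rad/s): [2.57, 2.57, 3.14, 3.14, 3.14, 3.14].

### API

Orientations are given as a 3x3 rotation matrix whose columns are the frame's x, y, z axes.
In Python, from plant import r, viewer, order gives the robot as it stands.
- The arm moves only by the tool servo_tool, never from a script. Its argument "increments" is a list that holds one entry, the list of rows, each a list of 7 numbers: the shift along the tool's x, y, z in mm, then the turn, a rotation vector about the tool's x, y, z in rad, then the closure, from 0 (fully open) to 1 (shut). In form: [[[tx, ty, tz, wx, wy, wz, grip], ...]]. A call has 1 to 20 rows; each row is the pose to reach, as a shift and turn from the pose measured when the call began, along the tool's axes at that moment; what a row does not reach only later rows make up. A row lasts 1/12 s, in which the tool goes at most 41.7 mm and 7.16 degrees, less where a joint would pass 70% of its speed; a pose out of reach is approached as far as the arm can. A call with a gripper value outside its range is refused whole. The fingers move at their own pace and stop on an object; "force" is the grip in N (left out, the last holds). Time passes only in rows, so rows that repeat a pose let the fingers close. It gives the time, the measured TCP pose, the force and the opening at its end, in the units of the state.
- r.sense(): the state, without advancing time (a new reading comes with each control period).
- viewer.snapshot(name): name is "scene" or "top" or "wrist"; returns a dict with "img" (420x560x3 uint8, red, green, blue), "intrinsics" (3x3 intrinsics, pixels), "dist_coeffs" ([k1, k2, p1, p2, k3] as OpenCV has them; the pictures are not rectified), "R" (3x3) and "t" (3): a world point X has camera coordinates R X + t. Camera axes: x right, y down, z forward; pixel columns grow to the right and rows downward; lengths in mm; the calibration is good to about 2 mm. A picture is of the moment at which its call begins. There is no depth.
- order.hand_in(): hands the job in, once; it reports no verdict.
The state is a dict: "time": time; "joint_positions": joint angles; "joint_velocities": joint speeds; "joint_torque": joint torques, N m; "tool_pos": TCP position; "eef_rot": TCP orientation; "wrist_force": force on the tool from outside, world axes, zero at the start; "torque": the same for the moment, N m; "grip_width": finger opening in mm.
Only numpy, scipy, OpenCV 4.12 (cv2) and the standard library are available. Lean on these libraries where they do the work, as an engineer would, in place of code of your own. Each camera call takes 0.05 s, during which the arm holds its last target.

### The job

Open the grey steel punch case so that a doming punch can be chosen: press its release tab down until the catch lets go and the spring lifts the lid, take the finger off the tab, then push the lid over until it stays fully open on its stop. Nothing is grasped for this: do not shove or lift the case, and leave the other things on the bench where they are.

Things in the scene. Friction and masses are not known exactly. Their poses are not given: they have to be found in the camera images.
- case: grey steel case of doming punches standing loose on the bench, 140 deep (x), 210 wide (y), 74 high with the lid shut (body 52, lid 22), 3.6 kg: more than about 15 N sideways slides it. Origin: centre of its underside; x from its front (tab side) to its back (hinge side), y to its left as the robot sees it, z up. Its front is turned to the robot, up to 0.45 rad off
- lid (a joint): angle of the lid (rad): 0 shut and latched, 0.6 where the spring leaves it standing after release, 1.85 fully open on its stop (16 deg past upright). The spring acts only up to 0.6; from there it is pushed up against its weight (0.3 kg, under 2 N at its front edge), and beyond about 1.4 it falls open by itself. It stays shut until the tab is pressed
- hinge_line (a point): middle of the lid's hinge, on the case's upper back edge: 70 behind and 52 above the case's origin, axes as the case. The hinge axis is the case's y
- lid_edge (a point): middle of the lower front edge of the lid, 140 from the hinge line. The lid is an upturned tray, 140 by 210 by 22, of 2 mm sheet. The axes turn with the lid (x towards the hinge, z out of its top). With the lid at 0.6 rad this edge is 79 above the rim of the case and 25 behind its front face
- tab (a joint): angle of the release tab (rad): 0 at rest, grows as its plate is pressed down, stop at 0.30; the catch lets go at about 0.15. It springs back when let go
- tab_pad (a point): middle of the top of the tab's steel thumb plate, which sticks out level from the middle of the case's front, 38 above the bench. Plate: 44 wide (y), from 81 to 117 in front of the case's origin (this point: 100). A hook at its rear edge, 30 wide, rises to 63 above the bench, over a lug on the lid. It tilts about an axis 24 behind this point; pressed here it sinks 7 in all, 2 N at first, 5 N at the stop
- raising_hammer: loose: steel hammer with wooden handle, 200 long, lying; origin under its middle, head at +x. Leave alone
- mallet: loose: mallet with black handle and white nylon faces, 220 long, lying; origin under its middle, head at +x. Leave alone
- loose_punch: loose: steel doming punch standing on end beside the case (35 to 60 from its left wall), 25 across, 100 tall; origin under its middle. Leave alone
- doming_block: loose: 50 mm steel cube with round hollows, beside the case on its right; origin under its middle. Leave alone
- raised_bowl: loose: bright metal bowl, 110 across, 50 high; origin under its middle. Leave alone
- mushroom_stake: loose: steel mushroom-shaped stake standing on its foot, 64 across, 103 tall; origin under its middle. Leave alone
- compound_tin: loose: plain metal tin, 72 across, 55 high; origin under its middle. Leave alone
- file: loose: flat file with wooden handle, 260 long, lying; origin near its middle, blade to +x. Leave alone

How it is judged:
By the outcome, as a careful person would: the job done as asked, in the order asked, and still so for the second after the job is handed in, with the robot touching nothing.
It also fails if it takes over 35 s, if anything falls off the work surface, if the arm or the gripper's body presses on something with over 40 N, if the wrist force passes 120 N, or if a joint passes its speed limit or range.

## Working session

There is one attempt and no reset: what is moved stays moved. The work goes in short steps, Python scripts to look and compute and a tool call to move; the robot and the scene stay as the last step left them, time stands still between calls to the robot, and variables do not carry over. Pictures are saved under pics/ and viewed, and the job is handed in when it is done.

Besides the shell and the picture viewer there is one more tool, called after "Request:" as name(argument=value, ...), one argument or row to a line, values as JSON. servo_tool: Moves the arm, as the interface text tells. Its arguments: {"type":"object","properties":{"increments":{"type":"array","items":{"type":"array","items":{"type":"array","items":{"type":"number"}}}},"force":{"type":"number"}},"required":["increments"]}

```bash
ls; mkdir -p pics
python3 - <<'E'
from plant import r, viewer, order
import cv2,pickle
s=r.sense(); print({k:s[k] for k in ('time','tool_pos','eef_rot','grip_width')}, r.grip_point_offset)
for n in ('scene','top'):
    d=viewer.snapshot(n); cv2.imwrite(f'pics/{n}0.png',d['img'][:,:,::-1]); pickle.dump(d,open(f'pics/{n}0.pkl','wb'))
    print(n,d['intrinsics'],d['dist_coeffs'],d['R'],d['t'])
E
```

```text
pics
{'time': 0.0, 'tool_pos': array([ 197.99266181, -539.21880354,  204.61346283]), 'eef_rot': array([[ 3.44630063e-01, -4.42829402e-04,  9.38738474e-01],
       [-9.38736832e-01,  1.76633760e-03,  3.44630294e-01],
       [-1.81074149e-03, -9.99998342e-01,  1.93032769e-04]]), 'grip_width': 94.38514335412422} 18.8
scene [[393.34727939   0.         277.78572146]
 [  0.         393.34727939 208.94924802]
 [  0.           0.           1.        ]] [-0.05918702  0.          0.          0.          0.        ] [[ 0.35664706  0.93423713  0.00196558]
 [ 0.75327755 -0.28631959 -0.59210981]
 [-0.55260818  0.21265485 -0.8058549 ]] [-138.37719817 -349.20232147 1287.36662911]
top [[481.42365093   0.         287.66645838]
 [  0.         481.42365093 202.15726831]
 [  0.           0.           1.        ]] [-0.1731376  0.         0.         0.         0.       ] [[-0.01997213 -0.9997885  -0.00490612]
 [-0.98932235  0.02047115 -0.14429904]
 [ 0.14436895  0.00197177 -0.98952196]] [  -7.89432632  478.83194953 1574.91173421]
```

View pics/scene0.png

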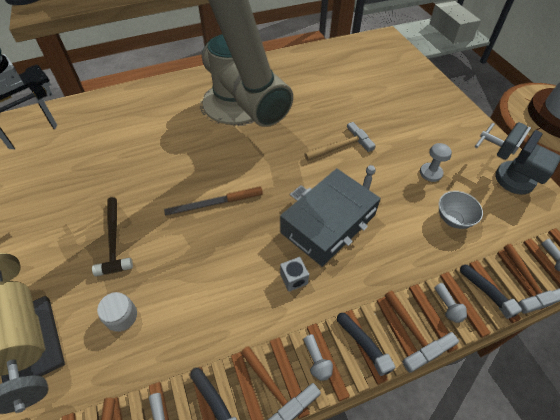

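View pics/top0.png

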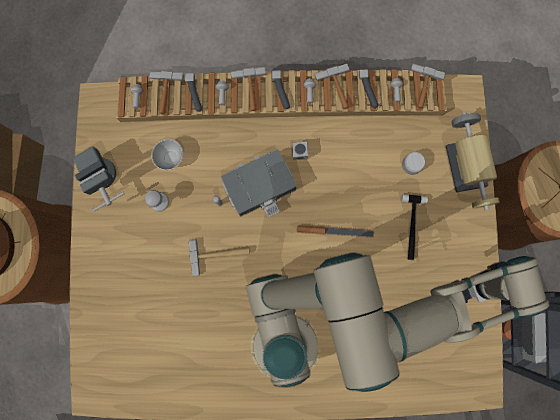

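The case lies at about (260,182) in the top view with its tab at (270,208). In the scene view it is at (330,215), with the tab at (300,193). I'll zoom in for the corners.

Run:
```python
import cv2
a=cv2.imread('pics/top0.png')[130:230,200:330]; cv2.imwrite('pics/t0z.png',cv2.resize(a,None,fx=6,fy=6,interpolation=cv2.INTER_CUBIC))
a=cv2.imread('pics/scene0.png')[155:295,265:395]; cv2.imwrite('pics/s0z.png',cv2.resize(a,None,fx=4,fy=4,interpolation=cv2.INTER_CUBIC))
```

```text
(no output)
```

View pics/t0z.png

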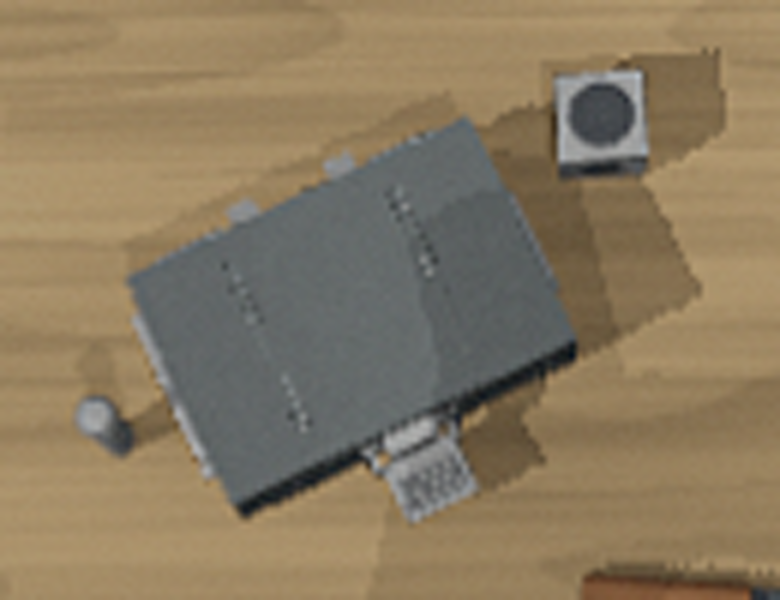

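View pics/s0z.png

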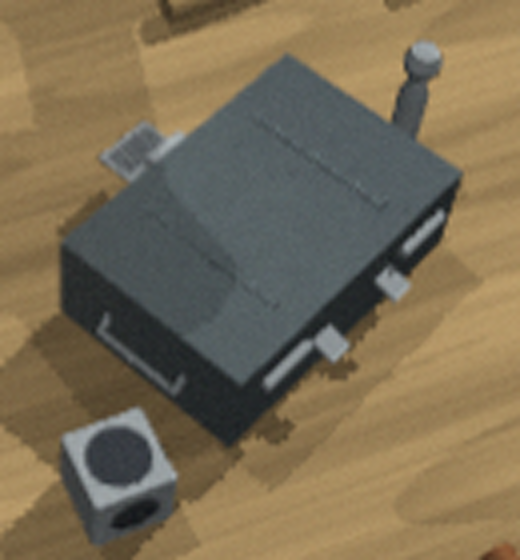

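```bash
cat > h.py <<'E'
import numpy as np,cv2,pickle
def ray(d,uv):
    p=cv2.undistortPoints(np.array(uv,float).reshape(-1,1,2),d['intrinsics'],np.array(d['dist_coeffs'])).reshape(-1,2)
    v=np.c_[p,np.ones(len(p))]@d['R']; return -d['R'].T@d['t'],v
def plane(d,uv,z):
    c,v=ray(d,uv); return c+v*((z-c[2])/v[:,2])[:,None]
def tri(d1,u1,d2,u2):
    c1,v1=ray(d1,u1);c2,v2=ray(d2,u2);o=[]
    for a,b in zip(v1,v2):
        k=np.linalg.lstsq(np.c_[a,-b],c2-c1,rcond=None)[0]
        p,q=c1+a*k[0],c2+b*k[1]; o.append(np.r_[(p+q)/2,np.linalg.norm(p-q)])
    return np.array(o)
def proj(d,X): 
    return cv2.projectPoints(np.array(X,float).reshape(-1,1,3),cv2.Rodrigues(d['R'])[0],d['t'],d['intrinsics'],np.array(d['dist_coeffs']))[0].reshape(-1,2)
E
python3 - <<'E'
from h import *
np.set_printoptions(precision=1,suppress=True)
T=pickle.load(open('pics/top0.pkl','rb'));S=pickle.load(open('pics/scene0.pkl','rb'))
t=np.array([(130,282),(468,118),(577,345),(240,505)])/6+[200,130]-.4
s=np.array([(462,175),(243,382),(63,245),(288,53)])/4+[265,155]-.4
print(tri(T,t,S,s))
for d,u in((T,t),(S,s)):
    P=plane(d,u,74);c=P.mean(0);print(P);print(c,[np.linalg.norm(P[i]-P[i-1]) for i in range(4)])
    e=P[0]+P[1]-P[2]-P[3];f=P[0]+P[3]-P[1]-P[2]  # x axis, y axis
    print('yaw',np.arctan2(e[1],e[0]),np.arctan2(-f[0],f[1]))
# tab plate corners top: 
tp=np.array([(385,472),(455,435),(477,490),(412,522)])/6+[200,130]-.4
print(plane(T,tp,38),plane(T,tp,38).mean(0))
bl=np.array([(432,0)])
E
```

```text
[[563.1 200.5  73.5   1.4]
 [650.1  12.2  77.8   0.2]
 [522.9 -45.2  69.7   0.2]
 [438.2 140.9  78.3   3.9]]
[[562.6 199.8  74. ]
 [651.   12.2  74. ]
 [522.1 -45.2  74. ]
 [437.9 139.6  74. ]]
[543.4  76.6  74. ] [np.float64(138.5056742609712), np.float64(207.37341819830752), np.float64(141.11729022777843), np.float64(203.1215396657122)]
yaw 0.4340816661351047 0.43419354100549706
[[563.7 200.9  74. ]
 [648.3  13.6  74. ]
 [525.8 -46.3  74. ]
 [435.4 145.   74. ]]
[543.3  78.3  74. ] [np.float64(139.91621824944474), np.float64(205.5176408376583), np.float64(136.337271482941), np.float64(211.55316458881418)]
yaw 0.4323741506539131 0.4329415951984453
[[459.2  62.4  38. ]
 [479.1  23.2  38. ]
 [448.1  11.5  38. ]
 [430.9  47.8  38. ]] [454.3  36.2  38. ]
```

Both views agree: the case is at about (543.4, 77.4) with yaw 0.433, and its sides measure about 140 x 207. The tab plate, measured on its own, agrees within 2 mm. I'll close the fingers and go above the plate, aiming at case x = -104.

Request:
servo_tool(
  increments=[
    [[-451,0,433,0,-0.08,0,1],[-451,0,433,0,-0.08,0,1],[-451,0,433,0,-0.08,0,1],[-451,0,433,0,-0.08,0,1],[-451,0,433,0,-0.08,0,1],[-451,0,433,0,-0.08,0,1],[-451,0,433,0,-0.08,0,1],[-451,0,433,0,-0.08,0,1],[-451,0,433,0,-0.08,0,1],[-451,0,433,0,-0.08,0,1],[-451,0,433,0,-0.08,0,1],[-451,0,433,0,-0.08,0,1],[-451,0,433,0,-0.08,0,1],[-451,0,433,0,-0.08,0,1],[-451,0,433,0,-0.08,0,1],[-451,0,433,0,-0.08,0,1],[-451,0,433,0,-0.08,0,1],[-451,0,433,0,-0.08,0,1],[-451,0,433,0,-0.08,0,1],[-451,0,433,0,-0.08,0,1]],
  ],
  force=20,
)

```text
time: 1.77
tool_pos: [448.6, 31.9, 205.4]
eef_rot: [[0.416, -0.001, 0.909], [-0.909, 0.001, 0.416], [-0.001, -1.0, -0.0]]
wrist_force: [-0.1, 0.2, -0.0]
grip_width: 0.4
```

Request:
servo_tool(
  increments=[
    [[-1.5,40,1,0,0,0,1],[-1.5,80,1,0,0,0,1],[-1.5,115,1,0,0,0,1],[-1.5,145,1,0,0,0,1],[-1.5,152,1,0,0,0,1],[-1.5,152,1,0,0,0,1],[-1.5,152,1,0,0,0,1]],
  ],
)

```text
time: 2.35
tool_pos: [449.6, 33.0, 54.3]
eef_rot: [[0.415, 0.0, 0.91], [-0.91, 0.001, 0.415], [-0.001, -1.0, 0.001]]
wrist_force: [0.0, -0.1, -0.1]
grip_width: 0.2
```

Run:
```python
from plant import r, viewer
import cv2
print(r.sense()['tool_pos'],r.sense()['wrist_force'])
w=viewer.snapshot('wrist')['img'][:,:,::-1]
a=viewer.snapshot('scene')['img'][130:270,240:400,::-1]
cv2.imwrite('pics/w1.png',w)
cv2.imwrite('pics/s1.png',cv2.resize(a,None,fx=4,fy=4,interpolation=cv2.INTER_CUBIC))
```

```text
[449.55829628  32.96171537  54.29798123] [ 0.02891893 -0.14173195 -0.11332656]
```

View pics/w1.png

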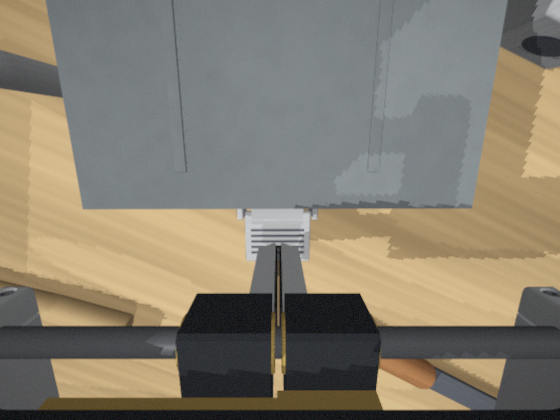

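View pics/s1.png

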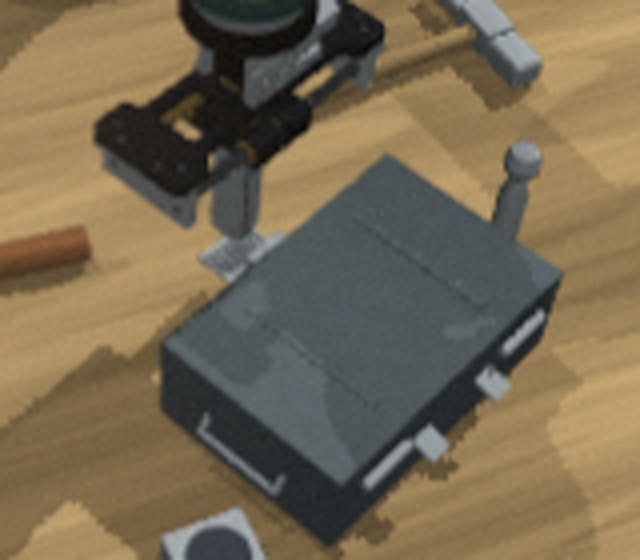

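The wrist view shows the closed fingers (column 277) centred on the plate (columns 246–309, rows 210–260), and the scene view agrees. Pressing slowly.

Request:
servo_tool(
  increments=[
    [[0,8,0,0,0,0,1],[0,14,0,0,0,0,1],[0,16,0,0,0,0,1],[0,18,0,0,0,0,1],[0,19,0,0,0,0,1],[0,20,0,0,0,0,1],[0,21,0,0,0,0,1],[0,22,0,0,0,0,1],[0,22,0,0,0,0,1],[0,22,0,0,0,0,1]],
  ],
)

```text
time: 3.28
tool_pos: [450.8, 33.3, 33.4]
eef_rot: [[0.415, 0.003, 0.91], [-0.91, 0.001, 0.415], [0.001, -1.0, 0.003]]
wrist_force: [-1.2, -0.0, 4.8]
grip_width: 0.4
```

Run:
```python
from plant import r, viewer
import cv2
print(r.sense()['tool_pos'],r.sense()['wrist_force'])
a=viewer.snapshot('scene')['img'][130:270,240:400,::-1]
cv2.imwrite('pics/s2.png',cv2.resize(a,None,fx=4,fy=4,interpolation=cv2.INTER_CUBIC))
```

```text
[450.76040068  33.30094677  33.37794054] [-1.24849228 -0.02914455  4.80718216]
```

View pics/s2.png

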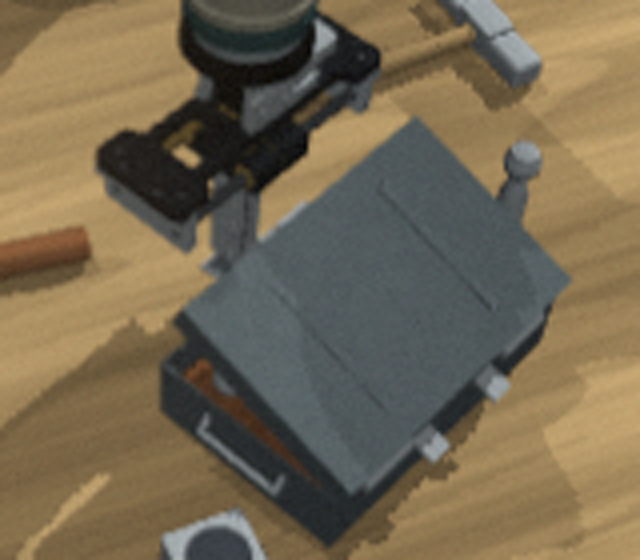

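The lid has sprung up while the tab force is 4.8 N. I'll lift the finger off, back away and pitch the tool 45°, so the fingers point forward and down.

Request:
servo_tool(
  increments=[
    [[0,1,0,0,0,0,1],[0,1,0,0,0,0,1],[0,-4,-1,0,0,0,1],[0,-12,-2,0,0,0,1],[0,-25,-10,0,0,0,1],[0,-35,-35,0,0,0,1],[0,-50,-50,0.1,0,0,1],[0,-75,-50,0.2,0,0,1],[0,-100,-50,0.3,0,0,1],[0,-100,-50,0.4,0,0,1],[0,-100,-50,0.5,0,0,1],[0,-100,-50,0.6,0,0,1],[0,-100,-50,0.7,0,0,1],[0,-100,-50,0.785,0,0,1],[0,-100,-50,0.785,0,0,1],[0,-100,-50,0.785,0,0,1]],
  ],
)

```text
time: 4.67
tool_pos: [404.7, 12.3, 133.5]
eef_rot: [[0.414, 0.648, 0.639], [-0.91, 0.293, 0.293], [0.003, -0.703, 0.711]]
wrist_force: [0.4, 0.2, 0.8]
grip_width: 0.4
```

```bash
cat > look.py <<'E'
import sys
from plant import r, viewer
import cv2,numpy as np
from h import *
np.set_printoptions(precision=3,suppress=True)
s=r.sense();p=s['tool_pos'];R=s['eef_rot'];n=sys.argv[1]
C=np.array([543.4,77.4,0]);ex=np.array([np.cos(.433),np.sin(.433),0]);ey=np.array([-ex[1],ex[0],0])
B=np.c_[ex,ey,[0,0,1]]
print('t',s['time'],'tcp case',B.T@(p-C));print('tool axes in case (cols)\n',B.T@R,'\nF case',B.T@s['wrist_force'],'q',s['joint_positions'])
S=viewer.snapshot('scene');T=viewer.snapshot('top')
pickle.dump((S,T),open(f'pics/{n}.pkl','wb'))
a=S['img'][120:280,230:400,::-1];b=T['img'][120:240,190:330,::-1]
h=480
a=cv2.resize(a,(400,376),interpolation=cv2.INTER_CUBIC);b=cv2.resize(b,(400,343),interpolation=cv2.INTER_CUBIC)
o=np.zeros((376,800,3),np.uint8);o[:,:400]=a;o[:343,400:]=b;cv2.imwrite(f'pics/{n}.png',o)
E
python3 look.py l3
```

```text
t 4.6667 tcp case [-153.202   -0.846  133.463]
tool axes in case (cols)
 [[-0.006  0.711  0.703]
 [-1.    -0.006 -0.002]
 [ 0.003 -0.703  0.711]] 
F case [0.431 0.048 0.836] q [-0.982 -0.103  2.52   1.076  0.923 -0.613]
```

View pics/l3.png

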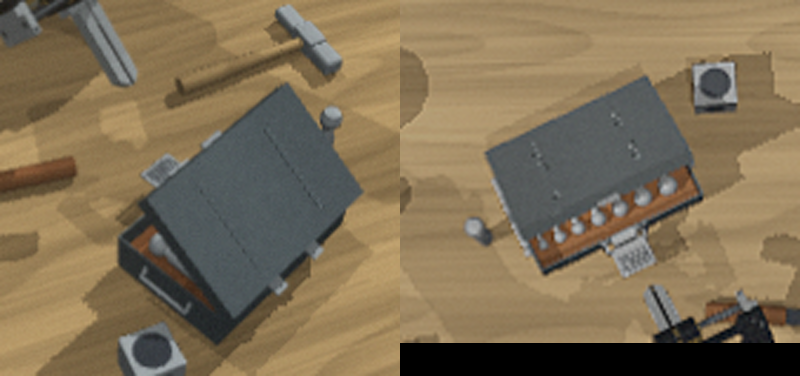

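The lid stands at about 0.6, the finger is clear, and the case has not moved. I'll push 40 mm right of the middle to miss the latch lug, and slip the finger under the lid edge with a gap of about 20 mm.

Request:
servo_tool(
  increments=[
    [[20,0,20,0,0,0,1],[40,5,44,0,0,0,1],[40,30,46,0,0,0,1],[40,55,46,0,0,0,1],[40,80,46,0,0,0,1],[40,94,46,0,0,0,1],[40,94,46,0,0,0,1],[40,94,46,0,0,0,1]],
  ],
)

```text
time: 5.43
tool_pos: [511.1, 17.6, 98.8]
eef_rot: [[0.413, 0.644, 0.643], [-0.911, 0.295, 0.289], [-0.004, -0.705, 0.709]]
wrist_force: [-0.4, -0.2, -0.6]
grip_width: 0.4
```

```bash
python3 look.py l4
```

```text
t 5.4333 tcp case [-54.429 -40.76   98.787]
tool axes in case (cols)
 [[-0.007  0.709  0.705]
 [-1.    -0.002 -0.008]
 [-0.004 -0.705  0.709]] 
F case [-0.435 -0.047 -0.593] q [-0.613  0.143  2.422  1.432  0.667 -0.699]
```

View pics/l4.png

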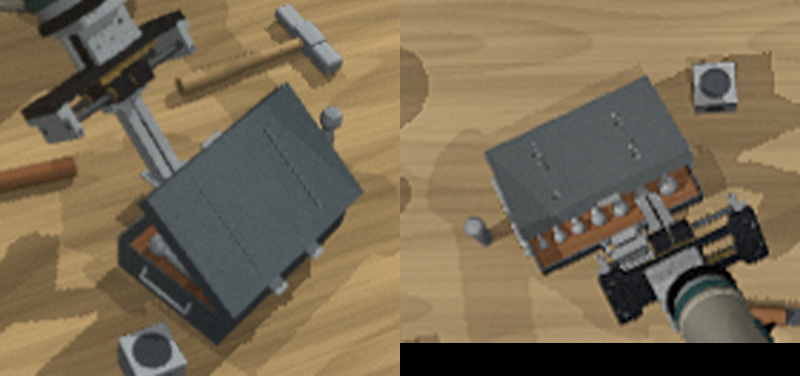

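Run:
```python
import numpy as np
p0=np.array([-54.4,98.8]);h=np.array([70,52.]);v=p0-h
d=np.array([.709,-.705]);n=np.array([.705,.709])
for a in [.08,.14,.18,.22,.26,.3,.35,.4,.45,.5,.55,.6,.65,.7,.75,.8,.85,.9,.95,1.0,1.05,1.1,1.15]:
    c,s=np.cos(a),np.sin(a)   # lift: (-x,z) -> rotate clockwise in (x,z)
    q=h+np.array([c*v[0]+s*v[1],-s*v[0]+c*v[1]]);D=q-p0
    print(a,np.round(q),round(D@d),round(D@n),round(-max(0,min(.83,a-.15)),2))
```

```text
0.08 [-50. 109.] -4 10 0
0.14 [-47. 116.] -6 17 0
0.18 [-44. 120.] -8 23 -0.03
0.22 [-41. 125.] -9 28 -0.07
0.26 [-38. 129.] -10 33 -0.11
0.3 [-35. 133.] -11 38 -0.15
0.35 [-31. 139.] -11 45 -0.2
0.4 [-26. 144.] -12 51 -0.25
0.45 [-22. 148.] -12 58 -0.3
0.5 [-17. 153.] -11 65 -0.35
0.55 [-12. 157.] -11 71 -0.4
0.6 [ -6. 161.] -10 78 -0.45
0.65 [ -1. 165.] -8 84 -0.5
0.7 [  5. 168.] -7 91 -0.55
0.75 [ 11. 171.] -5 97 -0.6
0.8 [ 17. 174.] -2 103 -0.65
0.85 [ 23. 176.] 0 110 -0.7
0.9 [ 29. 179.] 3 116 -0.75
0.95 [ 36. 180.] 6 121 -0.8
1.0 [ 42. 182.] 10 127 -0.83
1.05 [ 49. 183.] 14 133 -0.83
1.1 [ 55. 184.] 18 138 -0.83
1.15 [ 62. 185.] 22 143 -0.83
```

Request:
servo_tool(
  increments=[
    [[0,-4,10,0,0,0,1],[0,-6,15,0,0,0,1],[0,-7,19,0,0,0,1],[0,-8,23,-0.03,0,0,1],[0,-9,28,-0.07,0,0,1],[0,-10,33,-0.11,0,0,1],[0,-11,38,-0.15,0,0,1],[0,-11,45,-0.2,0,0,1],[0,-12,51,-0.25,0,0,1]],
  ],
)

```text
time: 6.28
tool_pos: [535.0, 26.5, 145.6]
eef_rot: [[0.409, 0.467, 0.784], [-0.912, 0.209, 0.352], [0.0, -0.859, 0.511]]
wrist_force: [-0.4, 0.4, -0.3]
grip_width: 0.1
```

```bash
python3 look.py l5
```

```text
t 6.2833 tcp case [-28.94  -42.654 145.625]
tool axes in case (cols)
 [[-0.011  0.511  0.859]
 [-1.    -0.006 -0.01 ]
 [ 0.    -0.859  0.511]] 
F case [-0.196  0.499 -0.331] q [-0.35   0.054  2.107  0.61   0.672  0.374]
```

View pics/l5.png

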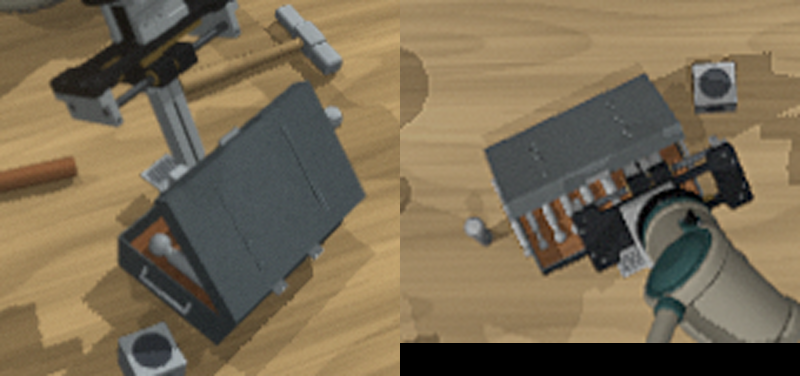

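The lid is following the finger, now at about 0.9, and the force is tiny. Continuing along the arc.

Run:
```python
import numpy as np
p=np.array([-54.4,98.8]);h=np.array([70,52.]);v=p-h;p0=np.array([-28.9,145.6])
d=np.array([.511,-.859]);n=np.array([.859,.511])
for a in np.arange(.42,1.25,.05):
    c,s=np.cos(a),np.sin(a)
    q=h+np.array([c*v[0]+s*v[1],-s*v[0]+c*v[1]]);D=q-p0
    print(round(a,2),np.round(q),round(D@d),round(D@n),round(-max(0,min(.57,a-.4)),2))
```

```text
0.42 [-25. 145.] 2 4 -0.02
0.47 [-20. 150.] 1 10 -0.07
0.52 [-15. 154.] 0 17 -0.12
0.57 [ -9. 159.] -1 23 -0.17
0.62 [ -4. 162.] -2 30 -0.22
0.67 [  2. 166.] -2 37 -0.27
0.72 [  7. 169.] -2 43 -0.32
0.77 [ 13. 172.] -1 50 -0.37
0.82 [ 19. 175.] 0 56 -0.42
0.87 [ 26. 177.] 1 63 -0.47
0.92 [ 32. 179.] 2 69 -0.52
0.97 [ 38. 181.] 4 76 -0.57
1.02 [ 45. 182.] 6 82 -0.57
1.07 [ 51. 184.] 8 88 -0.57
1.12 [ 58. 184.] 11 94 -0.57
1.17 [ 65. 185.] 14 100 -0.57
1.22 [ 71. 185.] 17 106 -0.57
```

Request:
servo_tool(
  increments=[
    [[0,1,4,-0.02,0,0,1],[0,1,10,-0.07,0,0,1],[0,0,17,-0.12,0,0,1],[0,-1,23,-0.17,0,0,1],[0,-2,30,-0.22,0,0,1],[0,-2,37,-0.27,0,0,1],[0,-2,43,-0.32,0,0,1],[0,-1,50,-0.37,0,0,1],[0,0,56,-0.42,0,0,1],[0,1,63,-0.47,0,0,1],[0,2,69,-0.52,0,0,1],[0,4,76,-0.57,0,0,1],[0,6,82,-0.57,0,0,1]],
  ],
)

```text
time: 7.47
tool_pos: [606.1, 57.4, 184.5]
eef_rot: [[0.414, -0.023, 0.91], [-0.91, -0.013, 0.414], [0.003, -1.0, -0.027]]
wrist_force: [0.8, -0.1, 0.1]
grip_width: 0.3
```

```bash
python3 look.py l6
```

```text
t 7.4667 tcp case [ 48.582 -44.437 184.498]
tool axes in case (cols)
 [[-0.006 -0.027  1.   ]
 [-1.    -0.002 -0.006]
 [ 0.003 -1.    -0.027]] 
F case [ 0.657 -0.469  0.121] q [-0.011  0.353  1.443 -0.014  1.369  1.136]
```

View pics/l6.png

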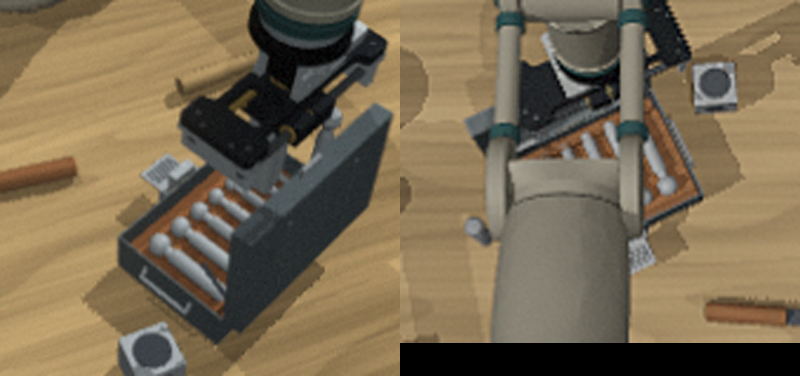

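The lid is about upright, near 1.5 rad. I'll nudge it a little further, then back off.

Request:
servo_tool(
  increments=[
    [[0,-1,8,0,0,0,1],[0,-2,14,0,0,0,1],[0,-3,18,0,0,0,1],[0,-3,18,0,0,0,1],[0,-10,0,0,0,0,1],[0,-30,-30,0,0,0,1],[0,-60,-60,0,0,0,1],[0,-80,-100,0,0,0,1],[0,-80,-140,0,0,0,1],[0,-80,-180,0,0,0,1],[0,-80,-200,0,0,0,1],[0,-80,-200,0,0,0,1],[0,-80,-200,0,0,0,1]],
  ],
)

```text
time: 8.65
tool_pos: [424.6, -24.6, 270.4]
eef_rot: [[0.412, -0.02, 0.911], [-0.911, -0.014, 0.412], [0.004, -1.0, -0.023]]
wrist_force: [0.1, 0.3, -0.8]
grip_width: 0.9
```

```bash
python3 look.py l7
```

```text
t 8.65 tcp case [-150.629  -42.754  270.45 ]
tool axes in case (cols)
 [[-0.008 -0.023  1.   ]
 [-1.    -0.004 -0.008]
 [ 0.004 -1.    -0.023]] 
F case [ 0.199  0.269 -0.759] q [-0.206  0.024  1.656 -0.017  1.479  0.942]
```

View pics/l7.png

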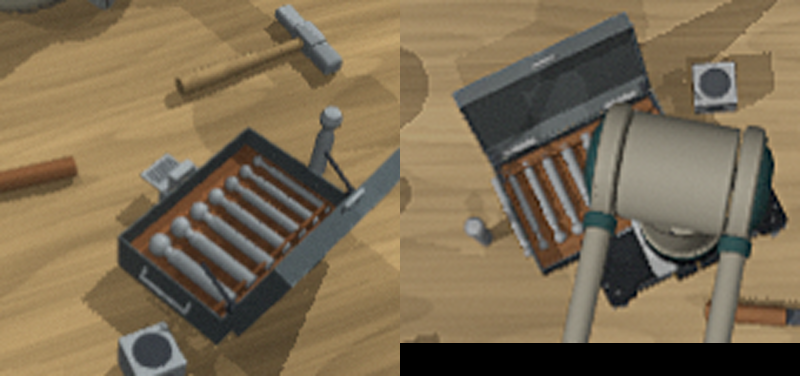

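The lid now lies past upright. I'll check its angle and compare the case and other objects with the first picture.

Run:
```python
from h import *
import time
S,T=pickle.load(open('pics/l7.pkl','rb'))
S0=pickle.load(open('pics/scene0.pkl','rb'))
B=np.array([[.9077,-.4196],[.4196,.9077]]);C=[543.4,77.4]
def W(x,y,z): return [*(B@[x,y]+C),z]
im=S['img'][:,:,::-1].copy();it=T['img'][:,:,::-1].copy()
for th,col in((1.85,(0,0,255)),(1.7,(0,255,0))):
    e=[W(70-140*np.cos(th),y,52+140*np.sin(th)) for y in(-105,105)]
    for d,i in((S,im),(T,it)):
        p=proj(d,e).round().astype(int); print(th,p.tolist()); cv2.line(i,tuple(map(int,p[0])),tuple(map(int,p[1])),col,1)
o=np.hstack([cv2.resize(im[150:290,270:430],(400,350)),cv2.resize(it[110:230,190:330],(400,343+7))]);cv2.imwrite('pics/chk.png',o)
df=cv2.absdiff(S['img'],S0['img']).max(2);df[:,:]=np.where(df>40,255,0)
cv2.imwrite('pics/df.png',np.hstack([cv2.resize(df,(400,300)),cv2.resize(cv2.cvtColor(S['img'],cv2.COLOR_RGB2GRAY),(400,300))]))
```

```text
1.85 [[346, 234], [406, 176]]
1.85 [[272, 129], [210, 158]]
1.7 [[338, 227], [398, 170]]
1.7 [[274, 135], [213, 164]]
```

View pics/chk.png

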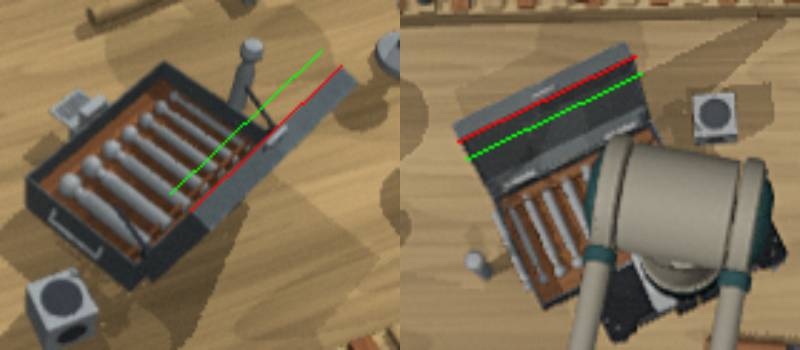

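View pics/df.png

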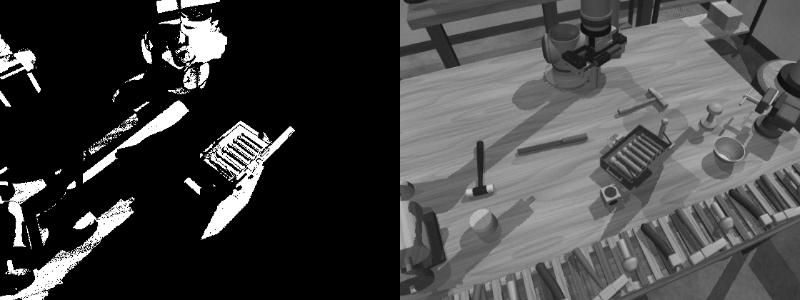

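The lid's rim lies on the line predicted for 1.85 rad in both views, while the 1.7 line is clearly off. Only the lid, the arm and shadows changed, and nothing else moved. Handing in.

```bash
python3 -c "
from plant import r,order
s=r.sense();print(s['time'],s['wrist_force'],abs(s['joint_velocities']).max());print(order.hand_in())"
```

```text
8.75 [0.75459266 0.12482746 0.55831481] 0.020255386259176954
the job is handed in; nothing more can be done
None
```

The punch case is open with its lid on the stop, and I handed the job in at 8.75 s. I pressed the tab with the closed fingers (about 5 N) until the lid sprang up. Then I lifted the finger off the tab and pushed the lid over from under its front edge, 40 mm to the right of the latch lug. After that I backed the arm well clear.

- **Lid:** in both camera views its edge lies on the line predicted for 1.85 rad.
- **Other objects:** comparing the scene camera's first and last pictures, the case body and everything else stayed where they were. Only the lid, the arm and shadows changed.
- **Forces:** the wrist readings I took between moves showed about 5 N while pressing the tab and about 1 N or less otherwise. I did not record peaks within moves.

No check failed or disagreed. The report after hand-in gives no verdict.

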